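# Hang the brush-washing pail and snap its retaining cover shut

### The job

Hang the steel brush-washing pail by its bail handle in the notch of the bench hanger's hook and let go of it, then fit the black clip cover on top of the hook, over the handle, and press it straight down between the two spring clips until it snaps fully home. Do not let go at the end: finish while still pressing the seated cover firmly down (about 10 N) with the pail hanging free, and leave the two jars and the wooden block where they are.

Things in the scene. Friction and masses are not known exactly. Their poses are not given: they have to be found in the camera images.
- stand: Fixed bench hanger of dark steel; origin on the table right below the hook's notch, z up. From the hook a 24 mm wide arm (top 190 mm up) runs along +x to a post whose near face is 100 mm from the notch; its foot (120 x 120 x 12 mm) starts at 65 mm. The hook's -x end is open: a bail enters there, moving along +x above the front clip, its bar along the hanger's y, then is lowered into the notch.
- head: The hook: fixed aluminium block on the arm's end, 60 mm long (hanger x), 30 wide (y), 26 high; origin at the middle of its flat top, as point seat. Across its middle, along y, runs a notch open upward and to both sides: 23 mm wide at the top, 9 mm at the floor, 14 mm deep. The cover, when home, rests on the flat top on both sides of the notch, above the bail.
- seat (a point): Middle of the hook's flat top, over the notch, 195 mm above the table; axes as the hanger's: x towards the post, y along the notch, z up. A hanging bail's bar centre lies 10 mm below it, and the cover's origin coincides with it when the cover is home.
- clip_front (a joint): Opening in m (0 closed, 0.007 at most) of the steel spring clip, 24 mm wide, at the hook's open (-x) end; it slides outward along x. The two clips' tops are 21 mm above the hook's flat top and 70 mm apart; their lead-ins slope in to 54 mm at noses 5.5 to 7.5 mm above the flat top; below the noses they are 62 mm apart.
- clip_rear (a joint): Same for the spring clip at the hook's post (+x) end. Pressing the cover's 60 mm flange down drives both clips 3 mm outward against springs (force rises to some 8 to 15 N in all); then they jump back over the ends of the 4 mm thick flange and the force drops, within the last 7 mm before the cover meets the hook's flat top, a hard stop.
- pail: Open steel brush-washing pail, 100 mm across the rim, 60 mm high, 0.15 to 0.31 kg, standing on the table; origin at the centre of its underside, z up. Its stiff bail (does not fold) spans it along its y: a straight round bar, 8 mm diameter, 124 mm long, centre 150 mm above the underside, on two 6 mm uprights at y = +-62 mm that slope in to the rim. 86 mm is free between rim and bar.
- bail (a point): Centre of the bail's bar, 150 mm above the pail's underside; y along the bar, z up. The bar can be gripped from above beside its middle (about 40 mm along y either way), with the fingers closing along the pail's x, so that its middle stays free for the 30 mm wide hook.
- cover: Black plastic clip cover, 70 g, right way up on the table; origin at the centre of its flat underside, z up. Flange 60 (x) x 30 (y) x 4 mm, on it a body 44 x 26 mm up to 9 mm, on that a gripping rib 40 mm long (x), 12 mm thick (y), 9 to 42 mm above the underside. Grip the rib with the fingers closing along its y. On the hook its x lies along the hanger's x, either way round.
- jar: Bystander: clear glass jar, 68 mm diameter, 100 mm high; origin at the centre of its underside.
- flask: Bystander: small amber glass jar, 52 mm diameter, 90 mm high; origin at the centre of its underside.
- block: Bystander: wooden block 60 x 90 x 40 mm; origin at the centre of its underside.

How it is judged:
By the outcome, as a careful person would: the job done as asked, in the order asked, and still so for the second after the job is handed in, while the arm keeps its last pose, push and grip.
It also fails if it takes over 67 s, if anything falls off the work surface, if the arm or the gripper's body presses on something with over 40 N, if the wrist force passes 120 N, or if a joint passes its speed limit or range.

### The arm

A 6-joint arm with a two-finger parallel gripper is mounted at the origin on the work surface. World frame = base frame: x ahead of the robot, y to its left, z up, the work surface at z = 0. Lengths are in m, angles in rad, forces in N, time in s.
With the tool pointing down it reaches from about 0.35 to 0.725 m from the base axis. Payload 6 kg.
Tool frame: the origin (TCP) lies between the finger pads; the fingertips stand 17 mm ahead of it and the grasp point (between the pads) lies 2 mm behind it (bot.finger_overhang is the distance from the TCP to the fingertips, in m); z points along the fingers, y is the line along which they close (so a half turn about z gives the same grasp; the last joint's range is limited). The gripper opens to 85 mm and grips with 20 to 120 N. Pads are 22 mm wide; open, the fingers measure 114 mm over their backs; the gripper's body (76 mm by 85 mm) begins 54 mm behind the grasp point. The pads swing forward as they close: fully open they stand 13 mm farther back than shut.
Start: joints at [1.475, 0.04, 0.085, 0, -1.615, -0.334], TCP at [0.25, 0.545, 0.248] pointing down, gripper open.
Joint ranges: [-2.56, 2.56], [-1.29, 2.01], [-1.08, 1.49], [-3.29, 1.98], [-2.81, -0.18], [-2.99, 2.99]. Speed limits (rad/s): [2.57, 2.57, 3.01, 3.14, 3.14, 3.14].

### API

Orientations are given as [roll, pitch, yaw] about the fixed x, y, z axes, in that order (R = Rz(yaw) Ry(pitch) Rx(roll)).
In Python, from cell import bot, job, grab_frame, camera_info gives the robot as it stands (bot), with the cameras as plain functions and the job (job).
- The arm moves only by the shell command python3 jog.py FILE [FORCE], which reads ROWS from the file FILE. ROWS is a JSON object whose key "offsets" holds a list of rows, 1 to 10 of them, each of 7 numbers: a rotation vector rx, ry, rz in fractions of the full range, 1 being pi/2 rad, then dx, dy, dz in a scale on which 1.0 is 1 m, then the finger opening in m; each row is the pose to reach, as a shift and turn from the pose commanded when the command began, along the tool's axes at that moment; what a row does not reach only later rows make up. A row lasts 1/8 s, in which the tool goes at most 0.0625 m and 0.188 rad, less where a joint would pass 70% of its speed; a pose out of reach is approached as far as the arm can. The fingers move at their own pace and stop on an object; FORCE is the grip in N (left out, the last holds). Time passes only in rows, so rows that do not move let the fingers close. It prints the time, the measured TCP pose, the force, the opening and the grip force at its end. A shift or turn number past 1, either way, is cut back to 1. Input that does not fit is refused with a message, and nothing moves.
- bot.observe(): the state, without advancing time (a new reading comes with each control period).
- grab_frame(name): name is "scene" or "top"; returns the picture (400x640x3 uint8, red, green, blue); there is no depth.
- camera_info(name): a dict with "fx", "fy", "cx", "cy" (pixels), "rvec" (rotation vector, rad) and "tvec" (3), from world to camera coordinates, as OpenCV has them. Camera axes: x right, y down, z forward; pixel columns grow to the right and rows downward; lengths in m; the calibration is good to about 2 mm. A picture is of the moment at which its call begins. camera_info takes no time and is no camera call.
- job.hand_in(): hands the job in; it is judged then, once.
The state is a dict: "time": time; "qpos": joint angles; "joint_velocities": joint speeds; "tau": joint torques, N m; "position": TCP position; "ee_rot": TCP orientation; "wrist_force": force on the tool from outside, world axes, zero at the start; "torque": the same for the moment, N m; "finger_gap": finger opening in m; "grasp_force": force on a finger pad.
Only numpy, scipy, OpenCV 4.12 (cv2) and the standard library are available. Lean on these libraries where they do the work, as an engineer would, in place of code of your own. Each camera call takes 0.05 s, during which the arm holds its last target. There are 200 camera calls.

## Working session

There is one attempt and no reset: what is moved stays moved. The work goes in short steps, Python scripts to look and compute and a shell command to move; the robot and the scene stay as the last step left them, time stands still between calls to the robot, and variables do not carry over. Pictures are saved under pics/ and viewed, at most 12 in all, crops included, and the job is handed in when it is done.

```bash
ls; mkdir -p pics; python3 - <<'E'
from cell import bot, job, grab_frame, camera_info
import cv2,numpy as np
for n in("scene","top"):
    cv2.imwrite(f"pics/{n}0.png",grab_frame(n)[:,:,::-1]); print(n,camera_info(n))
o=bot.observe();print(o)
E
```

```text
cell.py
jog.py
pics
scene {'fx': 487.8367324650909, 'fy': 487.8367324650909, 'cx': 325.0275451251109, 'cy': 201.64327055732932, 'rvec': array([ 2.06887271,  0.94792069, -0.45205892]), 'tvec': array([-0.33261337, -0.16790727,  1.58987086])}
top {'fx': 375.55822326579744, 'fy': 375.55822326579744, 'cx': 321.05779780025506, 'cy': 198.0549154253852, 'rvec': array([ 2.01393959, -2.21453486,  0.22014531]), 'tvec': array([-0.00778013,  0.5743336 ,  0.69732607])}
{'time': 0.1, 'qpos': array([ 1.47470139e+00,  4.07521470e-02,  8.38886178e-02, -4.05220730e-04,
       -1.61547135e+00, -3.33708930e-01]), 'joint_velocities': array([-1.22932155e-04,  2.32446214e-04,  2.61638133e-03,  2.48426229e-03,
        4.14742079e-06, -4.46976390e-04]), 'tau': array([-4.64064200e-03, -3.69344044e+01,  3.48280835e+01,  6.95190892e+00,
       -4.62445314e-03,  5.58125151e-06]), 'position': array([0.24983139, 0.54522017, 0.24736692]), 'ee_rot': array([ 3.14000638e+00, -1.21439574e-04, -4.29785984e-01]), 'wrist_force': array([0.67778457, 0.44955943, 0.48007151]), 'torque': array([-0.00529541,  0.00041414, -0.02793779]), 'grasp_force': 0.0, 'finger_gap': 0.08595916041944396}
```

View pics/scene0.png

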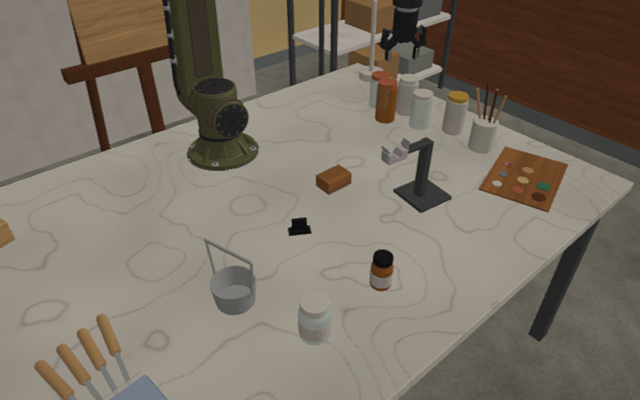

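View pics/top0.png

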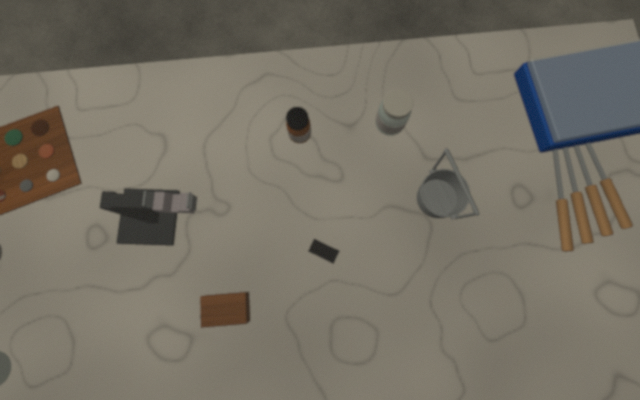

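The scene view shows the stand at about (420,180) with its hook near (395,152), the cover at (300,227), and the pail at (233,288) with its bail running (207,241)–(252,265). The top view shows the hook at (172,201), the cover at (324,251), and the pail at (440,195) with its bail (447,151)–(477,214). Next I'll enlarge these areas to get precise pixels.

```bash
cat > m.py <<'E'
import cv2,numpy as np
def montage(out,items,cols=3,tw=266,th=300):
    T=[]
    for im,x,y,w,h in items:
        s=min(tw/w,th/h); c=cv2.resize(im[y:y+h,x:x+w],None,fx=s,fy=s,interpolation=cv2.INTER_CUBIC)
        c=cv2.convertScaleAbs(c,alpha=1.5,beta=10)
        for g in range((x+9)//10*10,x+w,10):
            p=int((g-x+.5)*s);cv2.line(c,(p,0),(p,6),(0,0,255),1);cv2.putText(c,str(g),(p-8,16),0,.33,(0,0,255),1)
        for g in range((y+9)//10*10,y+h,10):
            p=int((g-y+.5)*s);cv2.line(c,(0,p),(6,p),(0,0,255),1);cv2.putText(c,str(g),(8,p+4),0,.33,(0,0,255),1)
        t=np.zeros((th,tw,3),np.uint8);t[:c.shape[0],:c.shape[1]]=c[:th,:tw];T.append(t)
    R=[np.hstack(T[i:i+cols]) for i in range(0,len(T),cols)]
    cv2.imwrite(out,np.vstack(R))
E
python3 - <<'E'
import cv2;from m import montage
s=cv2.imread('pics/scene0.png');t=cv2.imread('pics/top0.png')
montage('pics/c1.png',[(s,375,130,80,85),(s,200,232,62,70),(s,284,212,32,28),(t,95,180,105,70),(t,410,142,75,80),(t,304,234,40,34)])
E
```

```text
(no output)
```

View pics/c1.png

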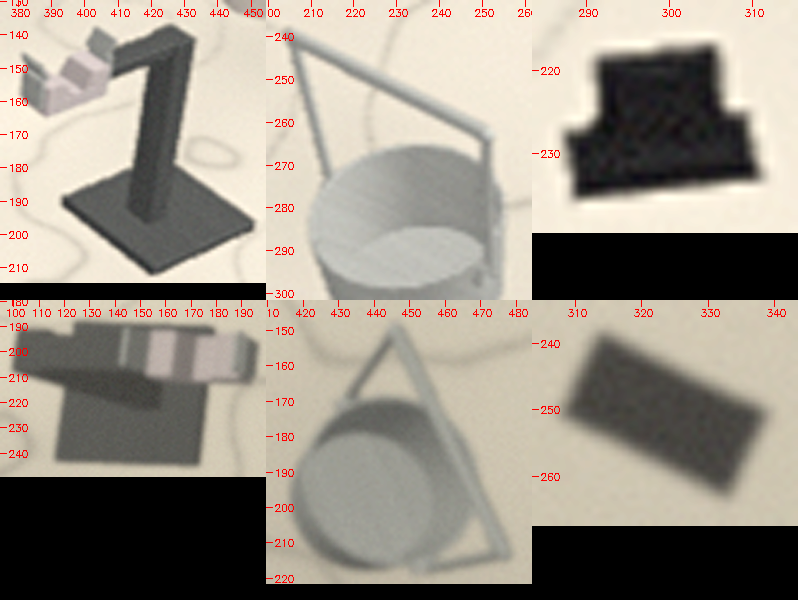

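```bash
cat > v.py <<'E'
import cv2,numpy as np
from scipy.optimize import least_squares
from cell import bot, job, grab_frame, camera_info
CI={n:camera_info(n) for n in("scene","top")}
def prj(n,P):
    c=CI[n];K=np.array([[c['fx'],0,c['cx']],[0,c['fy'],c['cy']],[0,0,1]])
    return cv2.projectPoints(np.array(P,float).reshape(-1,1,3),c['rvec'],c['tvec'],K,None)[0][:,0]
def put(p,L):   # pose x,y,yaw,z
    c,s=np.cos(p[2]),np.sin(p[2]);L=np.atleast_2d(np.array(L,float))
    return np.c_[p[0]+c*L[:,0]-s*L[:,1],p[1]+s*L[:,0]+c*L[:,1],L[:,2]+(p[3] if len(p)>3 else 0)]
def tri(us,ut):
    f=lambda X:np.r_[prj("scene",X)[0]-us,prj("top",X)[0]-ut]
    r=least_squares(f,[.5,.1,.1]);return r.x,np.abs(r.fun).max()
def fit(obs,p0):  # obs: (cam,local,pixel)
    f=lambda p:np.concatenate([prj(n,put(p,L))[0]-u for n,L,u in obs])
    r=least_squares(f,p0,loss='soft_l1');return r.x,r.fun.reshape(-1,2)
E
python3 - <<'E'
from v import *
np.set_printoptions(precision=4,suppress=True)
for n in CI:
    R=cv2.Rodrigues(CI[n]['rvec'])[0];print(n,-R.T@CI[n]['tvec'])
a=tri((206,240.5),(447.2,150));b=tri((251.5,263.5),(477.5,213.5));print(a,b,np.linalg.norm(a[0]-b[0]))
def ray(n,u,z):
    g=least_squares(lambda X:prj(n,[X[0],X[1],z])[0]-u,[.4,.1]).x;return g
print("foot top", [ray("top",u,.012) for u in((117,243),(174,244.7),(179,190.3),(124.6,190))])
print("foot scene", [ray("scene",u,.012) for u in((393.9,190.2),(451.4,197.4),(421.3,211))])
print("cover",[ray("top",u,.004) for u in((314,239),(339,250.5),(333.8,263.3),(309.5,250.8))])
print("cover scene",[ray("scene",u,0) for u in((289.2,235.8),(311.9,233.7))])
print("head top", [ray("top",u,.195) for u in((163,202),(171.6,202),(186.6,203))])
print("head sc", ray("scene",(388.8,164.6),.169))
print("pail",ray("top",(431,193),0))
E
```

```text
scene [ 1.2369 -0.6412  0.8518]
top [ 0.4191 -0.0516  0.7987]
(array([ 0.5848, -0.311 ,  0.1897]), np.float64(26.708140737346127)) (array([ 0.5306, -0.3132,  0.1033]), np.float64(28.957596294975048)) 0.10202514597630971
foot top [array([0.5256, 0.3714]), array([0.5107, 0.2525]), array([0.6266, 0.2399]), array([0.6385, 0.3568])]
foot scene [array([0.521 , 0.2506]), array([0.6499, 0.3495]), array([0.6343, 0.2375])]
cover [array([ 0.4957, -0.0397]), array([ 0.4667, -0.0898]), array([ 0.4414, -0.0763]), array([ 0.4719, -0.0281])]
cover scene [array([ 0.4693, -0.09  ]), array([ 0.5013, -0.04  ])]
head top [array([0.5611, 0.1987]), array([0.5598, 0.1846]), array([0.5557, 0.1601])]
head sc [0.5731 0.1537]
pail [ 0.5714 -0.3019]
```

```bash
python3 - <<'E'
from v import *
from m import montage
np.set_printoptions(precision=4,suppress=True)
a=tri((206,240.5),(477.5,213.5));b=tri((251.5,263.5),(447.2,150));print(a,b,np.linalg.norm(a[0]-b[0]))
H=.06
obs=[("top",(x,y,.012),u) for (x,y),u in zip(((185e-3,-H),(65e-3,-H),(65e-3,H),(185e-3,H)),((117,243),(174,244.7),(179,190.3),(124.6,190)))] if 0 else []
# +y of hanger = z cross x ; x~world +y -> y ~ world -x
F=lambda x,y:(x,y,.012)
obs=[("top",F(.185,.06),(117,243)),("top",F(.065,.06),(174,244.7)),("top",F(.065,-.06),(179,190.3)),("top",F(.185,-.06),(124.6,190)),
("scene",F(.065,.06),(393.9,190.2)),("scene",F(.185,-.06),(451.4,197.4)),("scene",F(.065,-.06),(421.3,211.2)),
("scene",(-.03,-.015,.169),(388.8,164.6))]
p,r=fit(obs,[.56,.18,1.45,0]);print("stand",p);print(r)
C=lambda x,y,z=0:(x,y,z)
yc=np.arctan2(.05,.032)
# cover: silhouette fit
s=cv2.imread('pics/scene0.png');t=cv2.imread('pics/top0.png')
box=lambda a,b,z0,z1:[(x,y,z) for x in(-a/2,a/2) for y in(-b/2,b/2) for z in(z0,z1)]
parts=[box(.06,.03,0,.004),box(.044,.026,.004,.009),box(.04,.012,.009,.042)]
def mask(n,p,S=4):
    m=np.zeros((400*S,640*S),np.uint8)
    for q in parts:
        h=cv2.convexHull(((prj(n,put(p,q))+.5)*S).astype(np.float32));cv2.fillConvexPoly(m,np.round(h).astype(np.int32),255)
    return cv2.resize(m,(640,400),interpolation=cv2.INTER_AREA)/255.
I={}
for n,im,(x,y,w,h) in(("scene",s,(278,206,44,38)),("top",t,(298,228,50,44))):
    g=cv2.cvtColor(im,6).astype(float)[y:y+h,x:x+w];bg=np.median(g);d=np.clip((bg-g)/(bg-np.percentile(g,4)),0,1);I[n]=(d,(x,y,w,h))
from scipy.optimize import minimize
def cost(q):
    e=0
    for n in I:
        d,(x,y,w,h)=I[n];mm=mask(n,q[:4])
        if n=="top":mm=cv2.GaussianBlur(mm,(0,0),1)
        e+=((mm[y:y+h,x:x+w]-d)**2).sum()
    return e
best=min((minimize(cost,[.468,-.06,y0,0],method='Nelder-Mead',options=dict(initial_simplex=[[.468,-.06,y0,0],[.475,-.06,y0,0],[.468,-.052,y0,0],[.468,-.06,y0+.15,0],[.468,-.06,y0,.008]],xatol=1e-5,fatol=1e-3)) for y0 in(1.0,-1.0+3.14159)),key=lambda r:r.fun)
print("cover",best.x,best.fun)
# overlay stand
S=4
def over(n,im,p):
    big=cv2.resize(im,None,fx=S,fy=S,interpolation=cv2.INTER_CUBIC)
    big=cv2.convertScaleAbs(big,alpha=1.5,beta=10)
    def pl(L,c):cv2.polylines(big,[np.round((prj(n,put(p,L))+.5)*S).astype(np.int32)],True,c,1)
    for z in(.195,.169):pl([(-.03,-.015,z),(.03,-.015,z),(.03,.015,z),(-.03,.015,z)],(0,0,255))
    pl([(-.0115,-.015,.195),(.0115,-.015,.195),(.0115,.015,.195),(-.0115,.015,.195)],(255,0,0))
    for s in(-1,1):pl([(s*.035,-.012,.216),(s*.035,.012,.216),(s*.027,.012,.2015),(s*.027,-.012,.2015)],(0,200,0))
    pl([F(.065,-.06),F(.185,-.06),F(.185,.06),F(.065,.06)],(0,200,200))
    return big
A=over("scene",s,p)[125*S:225*S,370*S:465*S];B=over("top",t,p)[170*S:270*S,95*S:205*S]
cv2.imwrite('pics/o1.png',np.hstack([A,B])[:,:800])
E
```

```text
(array([ 0.4995, -0.3298,  0.1487]), np.float64(0.6683508321122815)) (array([ 0.6195, -0.2956,  0.1495]), np.float64(0.6099365591538515)) 0.12478967268410722
stand [ 0.5626  0.1849  1.452  -0.0077]
[[-0.1002  0.7966]
 [-0.5366  0.4733]
 [ 0.1838 -0.5806]
 [-0.3172 -1.5355]
 [-1.4664 -0.2934]
 [ 0.5391 -0.4782]
 [-0.437   0.4697]
 [-0.1097  2.717 ]]
cover [ 0.4697 -0.057   1.0162 -0.0017] 19.739199659799926
```

View pics/o1.png

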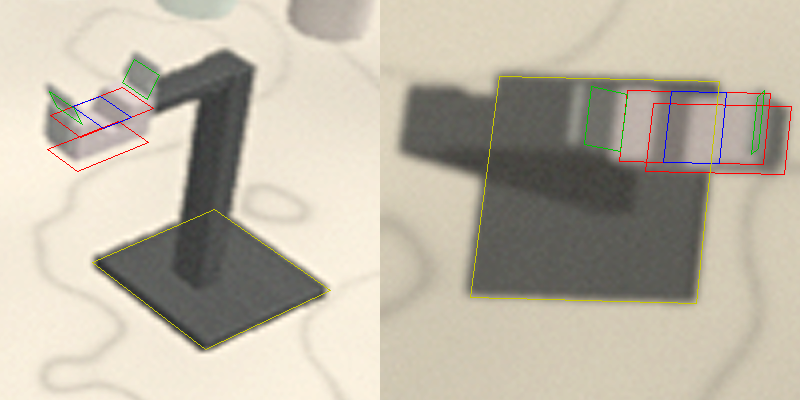

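Bail ends triangulate to z = 0.149 m, 125 mm apart, which matches. Cover fit gives z ≈ 0, yaw 1.016. The stand overlay fits the foot, but the head is a few mm off because the fitted z was −8 mm. I'll refit with z = 0 and take a closer look at the head.

```bash
python3 - <<'E'
from v import *
np.set_printoptions(precision=4,suppress=True)
F=lambda x,y:(x,y,.012)
obs=[("top",F(.185,.06),(117,243)),("top",F(.065,.06),(174,244.7)),("top",F(.065,-.06),(179,190.3)),("top",F(.185,-.06),(124.6,190)),
("scene",F(.065,.06),(393.9,190.2)),("scene",F(.185,-.06),(451.4,197.4)),("scene",F(.065,-.06),(421.3,211.2))]
p,r=fit(obs,[.56,.18,1.45]);print("stand z0",p);print(r)
print([fit([o for o in obs if o[0]==n],[.56,.18,1.45])[0] for n in("top","scene")])
s=cv2.imread('pics/scene0.png');t=cv2.imread('pics/top0.png')
def over(n,im,p,x,y,w,h,S):
    big=cv2.resize(im[y:y+h,x:x+w],None,fx=S,fy=S,interpolation=cv2.INTER_CUBIC);raw=cv2.convertScaleAbs(big,alpha=1.4);big=raw.copy()
    def pl(L,c):cv2.polylines(big,[np.round((prj(n,put(p,L))+.5-[x,y])*S).astype(np.int32)],True,c,1)
    for q in(-.015,.015):pl([(-.03,q,.195),(-.0115,q,.195),(-.0045,q,.181),(.0045,q,.181),(.0115,q,.195),(.03,q,.195),(.03,q,.169),(-.03,q,.169)],(0,0,255))
    for e in(-1,1):pl([(e*.035,-.012,.216),(e*.035,.012,.216),(e*.027,.012,.2025),(e*.027,-.012,.2025)],(0,200,0))
    return np.vstack([raw,big])
A=over("scene",s,p,376,132,42,36,8);B=over("top",t,p,138,184,64,36,7)
B=cv2.copyMakeBorder(B,0,A.shape[0]-B.shape[0],0,0,0)
cv2.imwrite('pics/o2.png',np.hstack([A,B])[:,:800])
E
```

```text
stand z0 [0.5635 0.181  1.4573]
[[-0.0931  0.3663]
 [ 0.0409 -0.2488]
 [ 0.5032 -1.7916]
 [-0.5341 -2.4704]
 [-2.0859 -1.7773]
 [ 0.2139 -2.1392]
 [-0.7676 -1.0643]]
[array([0.5613, 0.181 , 1.4557]), array([0.5688, 0.1777, 1.4447])]
```

View pics/o2.png

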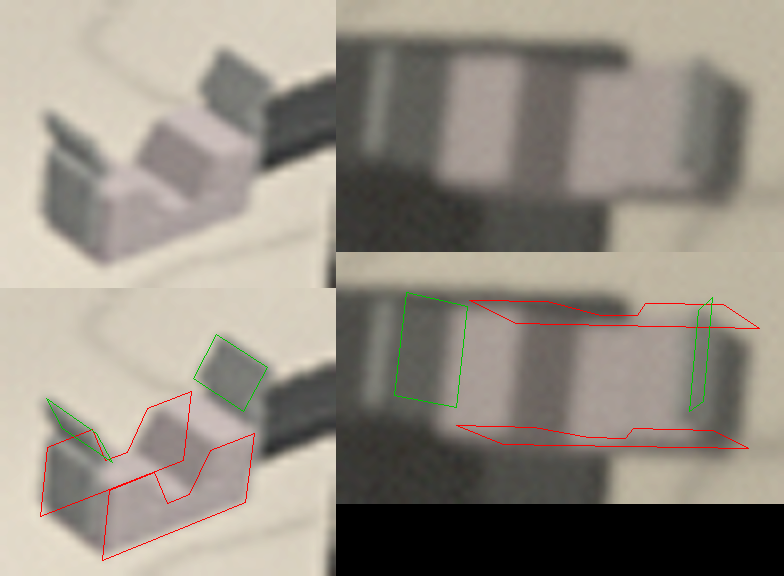

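```bash
python3 - <<'E'
from v import *
np.set_printoptions(precision=4,suppress=True)
T=[((.03,-.015,.195),(114,62)),((.03,.015,.195),(101,182)),((.0115,-.015,.195),(186,62)),((.0115,.015,.195),(176,187)),((.0045,-.015,.181),(244,66)),((.0045,.015,.181),(234,190)),((.035,-.012,.216),(54,48)),((.035,.012,.216),(46,155))]
S=[((.0045,.015,.181),(137,160)),((.0115,.015,.195),(160,120)),((.0115,-.015,.195),(212,153)),((.0045,-.015,.181),(187,203)),((-.03,-.015,.169),(104,264)),((.03,-.015,.169),(248,212)),((.03,-.015,.195),(252,150)),((.035,.012,.216),(222,48)),((.035,-.012,.216),(270,80)),((-.035,.012,.216),(46,113))]
o=[("top",L,(u/7+137.5,v/7+183.5)) for L,(u,v) in T]+[("scene",L,(u/8+375.5,v/8+131.5)) for L,(u,v) in S]
for oo,p0 in((o,[.56,.18,1.45]),(o,[.56,.18,1.45,0]),(o[:8],[.56,.18,1.45]),(o[8:],[.56,.18,1.45])):
    p,r=fit(oo,p0);print(p,np.sqrt((r**2).mean()));
    if len(oo)>10:print(np.c_[r])
E
```

```text
[0.5617 0.1851 1.4552] 0.6644790017046752
[[ 0.3402 -0.764 ]
 [ 0.1636  0.0019]
 [ 1.2153 -0.543 ]
 [ 0.7195 -0.4843]
 [ 0.4776  0.7745]
 [ 0.0963  0.6046]
 [-0.2204  0.1352]
 [-0.8333 -0.3521]
 [-0.7223 -0.3428]
 [-1.0048 -0.8098]
 [ 0.3102  0.2894]
 [ 0.767  -0.431 ]
 [ 0.265   0.1198]
 [ 0.1851 -0.6142]
 [ 0.8166 -1.5034]
 [-0.178  -1.0501]
 [ 0.185  -0.9858]
 [ 0.5844 -1.1802]]
[ 0.5616  0.186   1.4452 -0.0021] 0.5828363123458249
[[ 0.4138 -0.5246]
 [ 0.0639  0.1802]
 [ 1.2406 -0.196 ]
 [ 0.5703 -0.1962]
 [ 0.4744  1.1484]
 [-0.0784  0.9226]
 [-0.1282  0.356 ]
 [-0.8838 -0.1838]
 [-0.5269  0.1717]
 [-0.7947 -0.2728]
 [ 0.4223  0.8619]
 [ 0.8642  0.1189]
 [ 0.2907  0.5981]
 [ 0.3369 -0.029 ]
 [ 0.9689 -0.8995]
 [ 0.072  -0.4551]
 [ 0.3584 -0.3618]
 [ 0.6926 -0.7036]]
[0.5621 0.1854 1.4777] 0.5144264354779716
[0.5632 0.1827 1.4168] 0.5175582410037229
```

```bash
cat > plan.py <<'E'
import sys,numpy as np
from cell import bot, job, grab_frame, camera_info
from scipy.spatial.transform import Rotation as R
def plan(x,y,z,yaw,base=None):
    o=bot.observe();Rt=R.from_euler('xyz',o['ee_rot']);d=Rt.inv().apply(np.array([x,y,z])-o['position'])
    rv=(Rt.inv()*R.from_euler('xyz',[np.pi,0,yaw])).as_rotvec()
    print("row",np.round(rv,4),np.round(d,4),"t",round(o['time'],2),"pos",np.round(o['position'],4),"rot",np.round(o['ee_rot'],4),"F",np.round(o['wrist_force'],1),"gap",round(o['finger_gap'],4),"q",np.round(o['qpos'],2))
if __name__=="__main__":plan(*map(float,sys.argv[1:5]))
E
python3 plan.py .522 -.3234 .25 .278
```

```text
row [ 1.600e-03  4.000e-04 -7.078e-01] [ 0.6093  0.6762 -0.0015] t 0.1 pos [0.2498 0.5452 0.2474] rot [ 3.140e+00 -1.000e-04 -4.298e-01] F [0.7 0.4 0.5] gap 0.086 q [ 1.47  0.04  0.08 -0.   -1.62 -0.33]
```

The manual's scale: turns go in shares of pi/2 rad. Converting my numbers, -0.708 rad is -0.4507.

```bash
R="x"; echo '{"offsets":[[0, 0, -0.4507, 0.6093, 0.6762, 0, 0.085], [0, 0, -0.4507, 0.6093, 0.6762, 0, 0.085], [0, 0, -0.4507, 0.6093, 0.6762, 0, 0.085], [0, 0, -0.4507, 0.6093, 0.6762, 0, 0.085], [0, 0, -0.4507, 0.6093, 0.6762, 0, 0.085], [0, 0, -0.4507, 0.6093, 0.6762, 0, 0.085], [0, 0, -0.4507, 0.6093, 0.6762, 0, 0.085], [0, 0, -0.4507, 0.6093, 0.6762, 0, 0.085], [0, 0, -0.4507, 0.6093, 0.6762, 0, 0.085], [0, 0, -0.4507, 0.6093, 0.6762, 0, 0.085]]}' > rows.txt && python3 jog.py rows.txt; python3 plan.py .522 -.3234 .25 .278
```

```text
time: 1.35
position: [0.4369, -0.053, 0.2483]
ee_rot: [-3.141, -0.001, 0.278]
wrist_force: [0.6, 1.5, 0.0]
finger_gap: 0.0849
grasp_force: 0.0
row [-0.0003 -0.0007  0.0005] [ 0.0075  0.2834 -0.0018] t 1.35 pos [ 0.4369 -0.053   0.2483] rot [-3.1413e+00 -7.0000e-04  2.7850e-01] F [0.6 1.5 0. ] gap 0.0849 q [ 0.34 -0.4  -0.3  -0.   -1.67  1.51]
```

```bash
echo '{"offsets":[[0, 0, 0, 0.0075, 0.2834, 0, 0.085], [0, 0, 0, 0.0075, 0.2834, 0, 0.085], [0, 0, 0, 0.0075, 0.2834, 0, 0.085], [0, 0, 0, 0.0075, 0.2834, 0, 0.085], [0, 0, 0, 0.0075, 0.2834, 0, 0.085], [0, 0, 0, 0.0075, 0.2834, 0, 0.085], [0, 0, 0, 0.0075, 0.2834, 0, 0.085]]}' > rows.txt && python3 jog.py rows.txt; python3 plan.py .522 -.3234 .148 .278
```

```text
time: 2.22
position: [0.5217, -0.3211, 0.248]
ee_rot: [-3.141, 0.001, 0.278]
wrist_force: [-0.3, -0.8, 0.0]
finger_gap: 0.0849
grasp_force: 0.0
row [-0.0005  0.0005  0.0001] [-0.0003  0.0023  0.1   ] t 2.23 pos [ 0.5217 -0.3211  0.248 ] rot [-3.1411e+00  5.0000e-04  2.7810e-01] F [-0.3 -0.8  0. ] gap 0.0849 q [-0.23  0.07  0.12 -0.   -1.62  2.07]
```

```bash
echo '{"offsets":[[0, 0, 0, 0, 0.001, 0.05, 0.085], [0, 0, 0, 0, 0.001, 0.09, 0.085], [0, 0, 0, 0, 0.001, 0.1, 0.085], [0, 0, 0, 0, 0.001, 0.1, 0.03], [0, 0, 0, 0, 0.001, 0.1, 0], [0, 0, 0, 0, 0.001, 0.1, 0], [0, 0, 0, 0, 0.001, 0.1, 0], [0, 0, 0, 0, 0.001, 0.1, 0]]}' > rows.txt && python3 jog.py rows.txt 100; python3 plan.py .522 -.3234 .148 .278
```

```text
time: 3.22
position: [0.5223, -0.3226, 0.1493]
ee_rot: [3.141, -0.001, 0.278]
wrist_force: [-0.7, 0.6, 3.0]
finger_gap: 0.0049
grasp_force: 97.9
row [ 0.0009 -0.0006  0.0002] [-0.0005  0.0007  0.0013] t 3.23 pos [ 0.5223 -0.3226  0.1493] rot [ 3.1407e+00 -6.0000e-04  2.7820e-01] F [-0.7  0.6  3. ] gap 0.0049 q [-0.23  0.09 -0.05  0.   -1.44  2.08]
```

```bash
echo '{"offsets":[[0, 0, 0, 0, 0, -0.02, 0], [0, 0, 0, 0, 0, -0.05, 0], [0, 0, 0, 0, 0, -0.05, 0]]}' > rows.txt && python3 jog.py rows.txt; python3 - <<'E'
from cell import bot, job, grab_frame, camera_info
import cv2;from m import montage
s=grab_frame("scene")[:,:,::-1].copy();t=grab_frame("top")[:,:,::-1].copy()
cv2.imwrite('pics/s2.png',s);cv2.imwrite('pics/t2.png',t)
montage('pics/c2.png',[(s,150,170,140,150),(t,400,120,110,120)],2,400,430)
o=bot.observe();print(o['position'],o['wrist_force'],o['torque'],o['finger_gap'])
E
```

```text
time: 3.6
position: [0.5233, -0.3232, 0.2025]
ee_rot: [3.138, -0.004, 0.278]
wrist_force: [0.2, -0.9, -1.5]
finger_gap: 0.0045
grasp_force: 97.9
[ 0.52225775 -0.3222622   0.19862681] [-0.51348618 -0.19838199 -2.90863135] [-0.01375478  0.1355693  -0.00144414] 0.004719312481720443
```

View pics/c2.png

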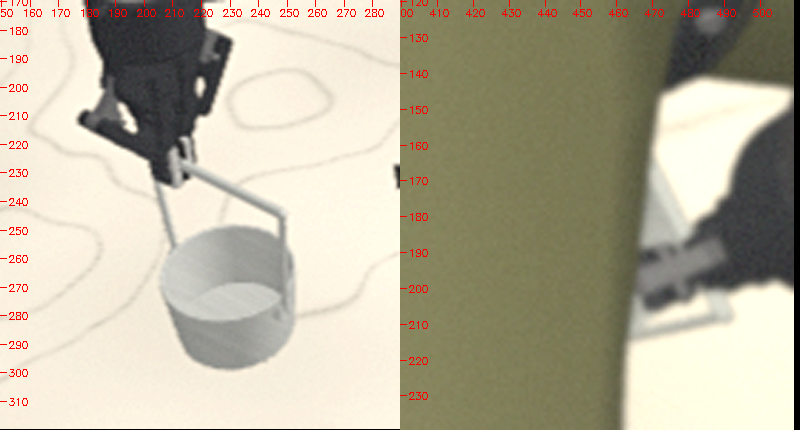

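```bash
python3 plan.py .508 .0605 .28 -.118; python3 - <<'E'
from v import *
for z in(.1985,.2005):
  print(prj("scene",[[.5222+.1005*.9616,-.3225+.1005*.2741,z]]))
print([least_squares(lambda X:prj("top",[X[0],X[1],0])[0]-u,[.4,.1]).x for u in((300,138),(393,128),(224,312))])
E
```

```text
row [-3.000e-04 -6.000e-04  3.962e-01] [ 0.0914 -0.372  -0.0813] t 3.7 pos [ 0.5223 -0.3223  0.1986] rot [-3.1414e+00 -6.0000e-04  2.7820e-01] F [-0.5 -0.2 -2.9] gap 0.0047 q [-0.23  0.08  0.03 -0.   -1.53  2.08]
[[248.76767569 245.27826149]]
[[248.67550772 244.52480145]]
[array([ 0.72458718, -0.02883497]), array([ 0.72815787, -0.23966131]), array([0.36493131, 0.15716985])]
```

In the tool's units: 0.396 rad is 0.2521.

```bash
echo '{"offsets":[[0, 0, 0.0127, 0.005, -0.02, -0.04, 0], [0, 0, 0.0382, 0.016, -0.06, -0.075, 0], [0, 0, 0.07, 0.026, -0.105, -0.081, 0], [0, 0, 0.1019, 0.037, -0.15, -0.081, 0], [0, 0, 0.1337, 0.049, -0.2, -0.081, 0], [0, 0, 0.1719, 0.061, -0.25, -0.081, 0], [0, 0, 0.2101, 0.073, -0.295, -0.081, 0], [0, 0, 0.2355, 0.082, -0.335, -0.081, 0], [0, 0, 0.2483, 0.089, -0.362, -0.081, 0], [0, 0, 0.2521, 0.0914, -0.372, -0.081, 0]]}' > rows.txt && python3 jog.py rows.txt; echo '{"offsets":[[0, 0, 0, 0, 0, 0.015, 0], [0, 0, 0, 0, 0, 0.032, 0], [0, 0, 0, 0, 0, 0.041, 0], [0, 0, 0, 0, 0, 0.041, 0], [0, 0, 0, 0, 0, 0.041, 0]]}' > rows.txt && python3 jog.py rows.txt; python3 plan.py .5235 .1895 .238 -.118
```

```text
time: 4.95
position: [0.5074, 0.0618, 0.2781]
ee_rot: [3.141, 0.002, -0.116]
wrist_force: [0.6, -1.0, -2.2]
finger_gap: 0.0045
grasp_force: 97.9
time: 5.58
position: [0.5081, 0.06, 0.2389]
ee_rot: [-3.142, -0.001, -0.118]
wrist_force: [0.6, 0.7, -1.5]
finger_gap: 0.0047
grasp_force: 98.0
row [-0.     -0.0009 -0.0003] [ 0.     -0.1304  0.0009] t 5.58 pos [0.5081 0.06   0.2389] rot [-3.1416e+00 -9.0000e-04 -1.1830e-01] F [ 0.6  0.7 -1.5] gap 0.0047 q [ 0.51 -0.2  -0.16  0.   -1.61  0.94]
```

```bash
echo '{"offsets":[[0, 0, 0, 0, -0.015, 0, 0], [0, 0, 0, 0, -0.037, 0, 0], [0, 0, 0, 0, -0.06, 0, 0], [0, 0, 0, 0, -0.085, 0, 0], [0, 0, 0, 0, -0.108, 0, 0], [0, 0, 0, 0, -0.125, 0, 0], [0, 0, 0, 0, -0.1304, 0, 0], [0, 0, 0, 0, -0.1304, 0, 0], [0, 0, 0, 0, -0.1304, 0, 0]]}' > rows.txt && python3 jog.py rows.txt; python3 plan.py .5235 .1895 .238 -.118;  python3 - <<'E'
from cell import bot, job, grab_frame, camera_info
import cv2;from m import montage
s=grab_frame("scene")[:,:,::-1].copy();t=grab_frame("top")[:,:,::-1].copy()
cv2.imwrite('pics/s3.png',s);cv2.imwrite('pics/t3.png',t)
montage('pics/c3.png',[(s,365,110,75,90),(t,120,170,100,90)],2,400,430)
E
```

```text
time: 6.7
position: [0.5233, 0.1893, 0.2385]
ee_rot: [3.141, -0.0, -0.118]
wrist_force: [-0.9, -0.9, -2.1]
finger_gap: 0.0047
grasp_force: 98.0
row [ 0.0001 -0.0002 -0.0005] [ 0.0002 -0.0002  0.0005] t 6.7 pos [0.5233 0.1893 0.2385] rot [ 3.1415e+00 -2.0000e-04 -1.1850e-01] F [-0.9 -0.9 -2.1] gap 0.0047 q [ 0.71 -0.08 -0.05  0.   -1.6   0.74]
```

View pics/c3.png

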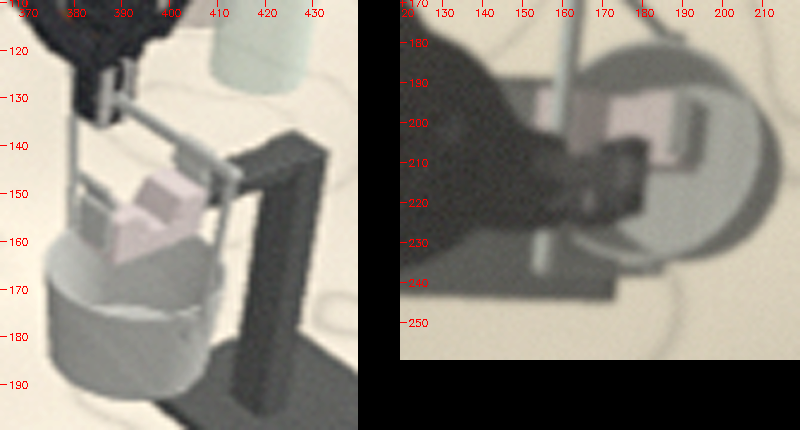

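```bash
python3 - <<'E'
from v import *
from cell import bot, job, grab_frame, camera_info
o=bot.observe();T=o['position'];u=np.array([np.cos(-.1185),np.sin(-.1185),0])
for d in(.02,.0385,.07,.1005):
    P=T+u*d+[0,0,.001];print(d,prj("top",P)[0],prj("scene",P)[0])
print(o['wrist_force'],o['torque'])
E
```

```text
0.02 [158.59251913 207.26172498] [391.6333666  131.12730103]
0.0385 [159.94179562 195.32851388] [396.49938069 134.27158943]
0.07 [162.19930621 175.36273929] [405.01133412 139.77178649]
0.1005 [164.33856293 156.44282019] [413.53728488 145.28102826]
[-0.39944065  0.35342183 -1.33367414] [-0.02559706  0.07288376  0.04268955]
```

```bash
echo '{"offsets":[[0, 0, 0, 0, -0.001, 0.01, 0], [0, 0, 0, 0, -0.001, 0.025, 0], [0, 0, 0, 0, -0.001, 0.037, 0], [0, 0, 0, 0, -0.001, 0.044, 0], [0, 0, 0, 0, -0.001, 0.048, 0], [0, 0, 0, 0, -0.001, 0.048, 0], [0, 0, 0, 0, -0.001, 0.048, 0]]}' > rows.txt && python3 jog.py rows.txt;python3 plan.py .5235 .1905 .185 -.118; echo '{"offsets":[[0, 0, 0, 0, 0, 0.001, 0], [0, 0, 0, 0, 0, 0.002, 0], [0, 0, 0, 0, 0, 0.003, 0], [0, 0, 0, 0, 0, 0.003, 0], [0, 0, 0, 0, 0, 0.003, 0]]}' > rows.txt && python3 jog.py rows.txt; python3 plan.py .5235 .1905 .185 -.118
```

```text
time: 7.68
position: [0.5235, 0.191, 0.1908]
ee_rot: [-3.141, -0.001, -0.118]
wrist_force: [-0.1, 0.2, -1.2]
finger_gap: 0.0045
grasp_force: 98.0
row [-0.0004 -0.0007  0.0002] [0.     0.0005 0.0058] t 7.67 pos [0.5235 0.191  0.1908] rot [-3.1412e+00 -7.0000e-04 -1.1780e-01] F [-0.1  0.2 -1.2] gap 0.0045 q [ 0.71 -0.07 -0.13  0.   -1.51  0.74]
time: 8.3
position: [0.5233, 0.1909, 0.1873]
ee_rot: [3.142, -0.0, -0.118]
wrist_force: [-0.8, 0.5, -1.2]
finger_gap: 0.0045
grasp_force: 98.0
row [ 0.0001 -0.      0.0002] [0.0002 0.0004 0.0023] t 8.3 pos [0.5233 0.1909 0.1873] rot [ 3.1415 -0.     -0.1178] F [-0.8  0.5 -1.2] gap 0.0045 q [ 0.71 -0.07 -0.14  0.   -1.51  0.74]
```

```bash
echo '{"offsets":[[0, 0, 0, 0, 0, 0.001, 0], [0, 0, 0, 0, 0, 0.002, 0], [0, 0, 0, 0, 0, 0.002, 0], [0, 0, 0, 0, 0, 0.002, 0]]}' > rows.txt && python3 jog.py rows.txt;echo '{"offsets":[[0, 0, 0, 0, 0, 0.001, 0], [0, 0, 0, 0, 0, 0.001, 0], [0, 0, 0, 0, 0, 0.001, 0]]}' > rows.txt && python3 jog.py rows.txt;python3 -c "
from cell import bot, job, grab_frame, camera_info
for i in range(3):
    o=bot.observe();print(o['wrist_force'],o['torque'],o['position'])"
```

```text
time: 8.8
position: [0.5233, 0.1909, 0.1853]
ee_rot: [3.141, -0.0, -0.118]
wrist_force: [-0.2, 0.4, -2.0]
finger_gap: 0.0041
grasp_force: 98.0
time: 9.18
position: [0.5233, 0.1909, 0.1843]
ee_rot: [3.142, -0.0, -0.118]
wrist_force: [-0.2, 0.3, -1.6]
finger_gap: 0.0045
grasp_force: 98.0
[-0.19141504  0.30597092 -1.58684365] [0.00425028 0.07500581 0.0229818 ] [0.52333035 0.19087063 0.18432451]
[-0.19141504  0.30597092 -1.58684365] [0.00425028 0.07500581 0.0229818 ] [0.52333035 0.19087063 0.18432451]
[-0.19141504  0.30597092 -1.58684365] [0.00425028 0.07500581 0.0229818 ] [0.52333035 0.19087063 0.18432451]
```

```bash
for i in 1 2 3; do echo '{"offsets":[[0, 0, 0, 0, 0, 0.001, 0], [0, 0, 0, 0, 0, 0.001, 0], [0, 0, 0, 0, 0, 0.001, 0]]}' > rows.txt && python3 jog.py rows.txt;python3 -c "
from cell import bot, job, grab_frame, camera_info
o=bot.observe();print(o['torque'])"; done
```

```text
time: 9.55
position: [0.5234, 0.1909, 0.1837]
ee_rot: [-3.141, -0.0, -0.118]
wrist_force: [-2.3, -0.3, 2.5]
finger_gap: 0.0048
grasp_force: 98.1
[ 0.05647042  0.65588745 -0.0317307 ]
time: 9.93
position: [0.5234, 0.1909, 0.1833]
ee_rot: [-3.141, -0.001, -0.118]
wrist_force: [-3.9, 0.5, 5.1]
finger_gap: 0.0044
grasp_force: 98.6
[ 0.03515355  1.27842584 -0.02988329]
time: 10.3
position: [0.5234, 0.191, 0.1831]
ee_rot: [-3.141, -0.001, -0.117]
wrist_force: [-6.2, -0.9, 8.4]
finger_gap: 0.0044
grasp_force: 98.9
[ 0.01238632  1.89914572 -0.06604546]
```

```bash
echo '{"offsets":[[0, 0, 0, 0, 0, -0.002, 0], [0, 0, 0, 0, 0, -0.0025, 0], [0, 0, 0, 0, 0, -0.0025, 0.004], [0, 0, 0, 0, 0, -0.0025, 0.012], [0, 0, 0, 0, 0, -0.0025, 0.03], [0, 0, 0, 0, 0, -0.0025, 0.04], [0, 0, 0, 0, 0, -0.0025, 0.04]]}' > rows.txt && python3 jog.py rows.txt 30; echo '{"offsets":[[0, 0, 0, 0, 0, -0.02, 0.04], [0, 0, 0, 0, 0, -0.06, 0.04], [0, 0, 0, 0, 0, -0.1, 0.06], [0, 0, 0, 0, 0, -0.12, 0.085]]}' > rows.txt && python3 jog.py rows.txt; python3 plan.py .4697 -.057 .15 -2.126; python3 plan.py .4697 -.057 .15 1.016
```

```text
time: 11.18
position: [0.5233, 0.1909, 0.1837]
ee_rot: [3.141, 0.0, -0.118]
wrist_force: [0.1, -0.2, -0.6]
finger_gap: 0.0401
grasp_force: 0.0
time: 11.68
position: [0.5239, 0.1908, 0.3085]
ee_rot: [-3.139, -0.004, -0.118]
wrist_force: [-0.6, -0.0, -1.2]
finger_gap: 0.0748
grasp_force: 0.0
row [-6.200e-03 -1.000e-04  2.008e+00] [-0.0253  0.2529  0.1577] t 11.68 pos [0.5239 0.1908 0.3085] rot [-3.1388 -0.0044 -0.118 ] F [-0.6 -0.  -1.2] gap 0.0748 q [ 0.71 -0.06  0.09  0.   -1.72  0.74]
row [ 1.000e-04 -5.500e-03 -1.134e+00] [-0.0253  0.2529  0.1577] t 11.68 pos [0.5239 0.1908 0.3085] rot [-3.1388 -0.0044 -0.118 ] F [-0.6 -0.  -1.2] gap 0.0748 q [ 0.71 -0.06  0.09  0.   -1.72  0.74]
```

In the tool's units: -1.134 rad is -0.7219.

```bash
echo '{"offsets":[[0, 0, -0.0318, 0, 0.03, 0, 0.085], [0, 0, -0.1273, 0, 0.08, 0, 0.085], [0, 0, -0.2419, -0.005, 0.12, 0.02, 0.085], [0, 0, -0.3565, -0.01, 0.16, 0.06, 0.085], [0, 0, -0.4711, -0.015, 0.2, 0.1, 0.085], [0, 0, -0.5857, -0.02, 0.23, 0.14, 0.085], [0, 0, -0.6875, -0.0253, 0.2529, 0.1577, 0.085], [0, 0, -0.7219, -0.0253, 0.2529, 0.1577, 0.085], [0, 0, -0.7219, -0.0253, 0.2529, 0.1577, 0.085], [0, 0, -0.7219, -0.0253, 0.2529, 0.1577, 0.085]]}' > rows.txt && python3 jog.py rows.txt; python3 plan.py .4702 -.057 .029 1.016;  python3 - <<'E'
from cell import bot, job, grab_frame, camera_info
import cv2;from m import montage
s=grab_frame("scene")[:,:,::-1].copy();t=grab_frame("top")[:,:,::-1].copy()
cv2.imwrite('pics/s4.png',s);cv2.imwrite('pics/t4.png',t)
montage('pics/c4.png',[(s,365,120,70,75),(t,120,160,100,90)],2,400,430)
E
```

```text
time: 12.92
position: [0.469, -0.0571, 0.1473]
ee_rot: [3.14, -0.001, 1.015]
wrist_force: [-0.0, -0.1, -0.1]
finger_gap: 0.0851
grasp_force: 0.0
row [ 0.0012 -0.0009 -0.0006] [0.0006 0.0009 0.1183] t 12.93 pos [ 0.469  -0.0571  0.1473] rot [ 3.1404e+00 -9.0000e-04  1.0154e+00] F [-0.  -0.1 -0.1] gap 0.0851 q [ 0.31 -0.3  -0.41  0.   -1.46  2.28]
```

View pics/c4.png

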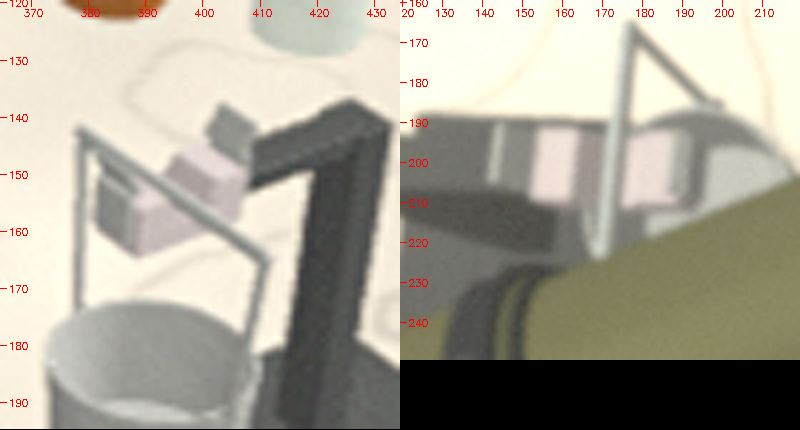

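The pail hangs in the notch: the bar crosses the notch at (173,190) in the top view and (397,153) in the scene view. Next is the cover.

```bash
echo '{"offsets":[[0, 0, 0, 0.0006, 0.0009, 0.045, 0.085], [0, 0, 0, 0.0006, 0.0009, 0.09, 0.085], [0, 0, 0, 0.0006, 0.0009, 0.112, 0.085], [0, 0, 0, 0.0006, 0.0009, 0.118, 0.085], [0, 0, 0, 0.0006, 0.0009, 0.118, 0.085], [0, 0, 0, 0.0006, 0.0009, 0.118, 0.03], [0, 0, 0, 0.0006, 0.0009, 0.118, 0], [0, 0, 0, 0.0006, 0.0009, 0.118, 0], [0, 0, 0, 0.0006, 0.0009, 0.118, 0], [0, 0, 0, 0.0006, 0.0009, 0.118, 0]]}' > rows.txt && python3 jog.py rows.txt 80; echo '{"offsets":[[0, 0, 0, 0, 0, -0.03, 0], [0, 0, 0, 0, 0, -0.08, 0], [0, 0, 0, 0, 0, -0.14, 0], [0, 0, 0, 0, 0, -0.2, 0], [0, 0, 0, 0, 0, -0.22, 0], [0, 0, 0, 0, 0, -0.22, 0], [0, 0, 0, 0, 0, -0.22, 0]]}' > rows.txt && python3 jog.py rows.txt ; python3 - <<'E'
from cell import bot, job, grab_frame, camera_info
import cv2;from m import montage
s=grab_frame("scene")[:,:,::-1].copy();t=grab_frame("top")[:,:,::-1].copy()
cv2.imwrite('pics/s5.png',s);cv2.imwrite('pics/t5.png',t)
montage('pics/c5.png',[(s,255,90,90,95),(t,270,180,120,130)],2,400,430)
E
python3 plan.py .5617 .185 .27 1.453
```

```text
time: 14.28
position: [0.4698, -0.0573, 0.0285]
ee_rot: [3.141, -0.0, 1.016]
wrist_force: [0.3, 0.6, 1.7]
finger_gap: 0.0106
grasp_force: 80.1
time: 15.15
position: [0.469, -0.0571, 0.2461]
ee_rot: [-3.139, 0.002, 1.016]
wrist_force: [-0.1, 1.2, -0.6]
finger_gap: 0.0106
grasp_force: 79.7
row [-0.0027  0.0015 -0.4367] [ 0.2547 -0.0488 -0.0242] t 15.25 pos [ 0.469  -0.0572  0.2462] rot [-3.1393e+00  2.1000e-03  1.0163e+00] F [ 0.5  0.3 -0.9] gap 0.0108 q [ 0.31 -0.3  -0.23 -0.   -1.65  2.28]
```

View pics/c5.png

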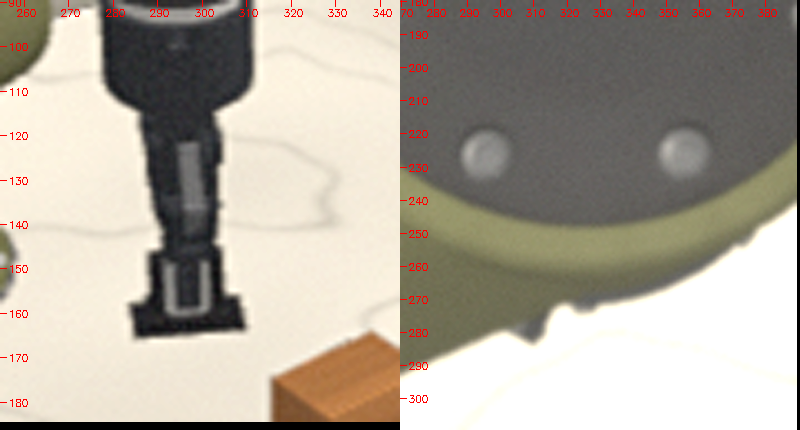

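```bash
python3 - <<'E'
from v import *
T=np.array([.469,-.0572]);c,s=np.cos(1.0163),np.sin(1.0163)
for u in((284.9,165.4),(309.8,163.3)):
    g=least_squares(lambda X:prj("scene",[X[0],X[1],.2177])[0]-u,[.4,.1]).x-T
    print(g, "local",g@[c,s],g@[-s,c])
for x,y in((-.03,-.015),(.03,-.015),(.03,.015)):print(prj("scene",[[T[0]+c*x-s*y,T[1]+s*x+c*y,.2177]]))
E
```

```text
[-0.00280943 -0.03252524] local -0.02913105537014632 -0.014736548909080691
[0.02786585 0.01713289] local 0.029237583600110077 -0.014669862489143353
[[284.5375478  165.49394031]]
[[310.14229851 163.35050903]]
[[308.43142575 156.44290973]]
```

The manual's scale: turns go in shares of pi/2 rad. Converting my numbers, -0.4367 rad is -0.278.

```bash
echo '{"offsets":[[0, 0, -0.0127, 0.01, 0, -0.03, 0], [0, 0, -0.0446, 0.04, -0.008, -0.054, 0], [0, 0, -0.0828, 0.08, -0.016, -0.054, 0], [0, 0, -0.121, 0.12, -0.024, -0.054, 0], [0, 0, -0.1592, 0.16, -0.032, -0.054, 0], [0, 0, -0.2037, 0.2, -0.04, -0.054, 0], [0, 0, -0.2419, 0.23, -0.045, -0.054, 0], [0, 0, -0.2674, 0.25, -0.048, -0.054, 0], [0, 0, -0.278, 0.2556, -0.0494, -0.054, 0], [0, 0, -0.278, 0.2556, -0.0494, -0.054, 0]]}' > rows.txt && python3 jog.py rows.txt; python3 plan.py .5617 .1862 .2535 1.453
```

```text
time: 16.5
position: [0.5621, 0.1857, 0.3019]
ee_rot: [-3.141, 0.001, 1.452]
wrist_force: [0.4, -0.5, -1.0]
finger_gap: 0.0108
grasp_force: 79.5
row [-0.0003  0.0005 -0.0006] [ 0.0005 -0.0005  0.0484] t 16.5 pos [0.5621 0.1857 0.3019] rot [-3.1413e+00  5.0000e-04  1.4524e+00] F [ 0.4 -0.5 -1. ] gap 0.0108 q [ 0.66  0.03  0.17  0.   -1.71  2.37]
```

```bash
echo '{"offsets":[[0, 0, 0, 0.0003, 0, 0.02, 0], [0, 0, 0, 0.0003, 0, 0.04, 0], [0, 0, 0, 0.0003, 0, 0.05, 0], [0, 0, 0, 0.0003, 0, 0.052, 0], [0, 0, 0, 0.0003, 0, 0.052, 0], [0, 0, 0, 0.0003, 0, 0.052, 0]]}' > rows.txt && python3 jog.py rows.txt;python3 plan.py .5617 .1862 .2235 1.453; python3 - <<'E'
from cell import bot, job, grab_frame, camera_info
import cv2;from m import montage
s=grab_frame("scene")[:,:,::-1].copy();t=grab_frame("top")[:,:,::-1].copy()
cv2.imwrite('pics/s6.png',s);cv2.imwrite('pics/t6.png',t)
montage('pics/c6.png',[(s,370,110,65,70),(t,120,150,100,105)],2,400,430)
E
```

```text
time: 17.25
position: [0.5624, 0.1864, 0.2511]
ee_rot: [3.14, -0.001, 1.453]
wrist_force: [-1.0, 0.9, -0.3]
finger_gap: 0.0109
grasp_force: 79.5
row [ 0.0012 -0.0007 -0.0002] [-0.0003 -0.0007  0.0276] t 17.25 pos [0.5624 0.1864 0.2511] rot [ 3.1404e+00 -7.0000e-04  1.4528e+00] F [-1.   0.9 -0.3] gap 0.0109 q [ 0.66  0.02  0.07  0.   -1.62  2.37]
```

View pics/c6.png

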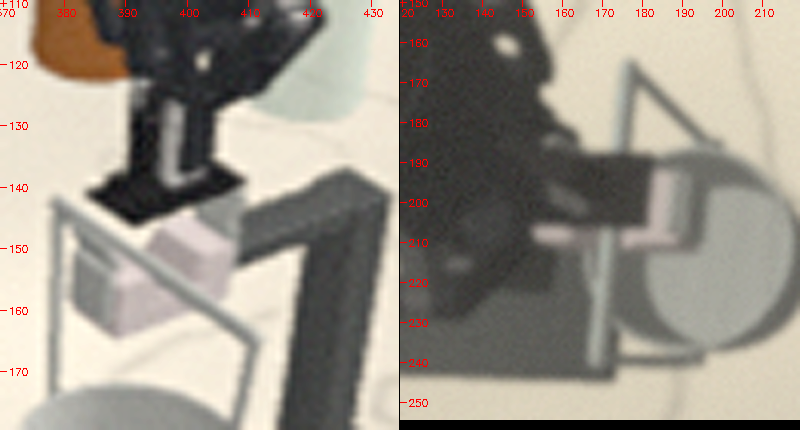

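```bash
python3 - <<'E'
from v import *
p=[.5622,.1864,1.453]
for L in((-.03,-.015,.2226),(-.03,.015,.2226),(.03,-.015,.2226)):print("sc",prj("scene",put(p,L)))
for L in((-.03,-.015,.2266),(-.03,.015,.2266)):print("top",prj("top",put(p,L)))
for L in((-.03,-.015,.169),(.03,-.015,.195),(.035,-.012,.216)):print("head sc",prj("scene",put([.5617,.1862,1.453],L)))
E
```

```text
sc [[391.1852522  146.24181277]]
sc [[383.34196994 140.93338132]]
sc [[409.56672064 139.24081739]]
top [[182.51872266 187.75781471]]
top [[180.6278434  206.59260588]]
head sc [[389.05053152 164.44704351]]
head sc [[408.12459307 148.60611082]]
head sc [[409.74930504 140.37734874]]
```

```bash
echo '{"offsets":[[0, 0, 0, -0.0003, -0.0003, 0.006, 0], [0, 0, 0, -0.0003, -0.0003, 0.012, 0], [0, 0, 0, -0.0003, -0.0003, 0.014, 0], [0, 0, 0, -0.0003, -0.0003, 0.016, 0], [0, 0, 0, -0.0003, -0.0003, 0.016, 0]]}' > rows.txt && python3 jog.py rows.txt 100; for i in 1 2 3; do echo '{"offsets":[[0, 0, 0, 0, 0, 0.001, 0], [0, 0, 0, 0, 0, 0.002, 0], [0, 0, 0, 0, 0, 0.002, 0]]}' > rows.txt && python3 jog.py rows.txt; done
```

```text
time: 17.98
position: [0.562, 0.1858, 0.2345]
ee_rot: [3.141, 0.0, 1.453]
wrist_force: [0.3, -2.5, 2.1]
finger_gap: 0.0106
grasp_force: 100.7
time: 18.35
position: [0.5622, 0.1862, 0.2329]
ee_rot: [3.14, -0.001, 1.453]
wrist_force: [-0.1, -2.8, 5.2]
finger_gap: 0.0103
grasp_force: 101.2
time: 18.73
position: [0.5624, 0.1863, 0.2316]
ee_rot: [3.139, -0.001, 1.453]
wrist_force: [0.4, -1.4, 6.9]
finger_gap: 0.0105
grasp_force: 101.6
time: 19.1
position: [0.5625, 0.1862, 0.2308]
ee_rot: [3.138, -0.002, 1.453]
wrist_force: [-2.4, -2.2, 10.5]
finger_gap: 0.0103
grasp_force: 102.4
```

```bash
for i in 1 2 3; do echo '{"offsets":[[0, 0, 0, 0, 0, 0.001, 0], [0, 0, 0, 0, 0, 0.002, 0], [0, 0, 0, 0, 0, 0.002, 0]]}' > rows.txt && python3 jog.py rows.txt; done
```

```text
time: 19.48
position: [0.5617, 0.1862, 0.2255]
ee_rot: [-3.141, 0.0, 1.453]
wrist_force: [0.3, -1.3, 1.6]
finger_gap: 0.0106
grasp_force: 100.9
time: 19.85
position: [0.5615, 0.1861, 0.2236]
ee_rot: [-3.141, 0.001, 1.453]
wrist_force: [-1.4, -0.9, 0.9]
finger_gap: 0.0104
grasp_force: 100.9
time: 20.23
position: [0.5617, 0.186, 0.2236]
ee_rot: [3.141, -0.0, 1.453]
wrist_force: [-5.5, -1.9, 7.5]
finger_gap: 0.0107
grasp_force: 101.7
```

```bash
echo '{"offsets":[[0, 0, 0, 0, 0, 0.0008, 0], [0, 0, 0, 0, 0, 0.0008, 0], [0, 0, 0, 0, 0, 0.0008, 0]]}' > rows.txt && python3 jog.py rows.txt; for i in 1 2 3; do echo '{"offsets":[[0, 0, 0, 0, 0, 0, 0], [0, 0, 0, 0, 0, 0, 0]]}' > rows.txt && python3 jog.py rows.txt|grep -E "pos|wrist|time"; done; python3 - <<'E'
from cell import bot, job, grab_frame, camera_info
import cv2;from m import montage
s=grab_frame("scene")[:,:,::-1].copy();t=grab_frame("top")[:,:,::-1].copy()
montage('pics/c7.png',[(s,365,110,75,90),(t,120,150,100,105)],2,400,430)
E
```

```text
time: 20.6
position: [0.5617, 0.186, 0.2235]
ee_rot: [3.14, -0.001, 1.453]
wrist_force: [-7.3, -0.9, 9.9]
finger_gap: 0.0108
grasp_force: 102.1
time: 20.85
position: [0.5617, 0.186, 0.2236]
wrist_force: [-6.5, -1.2, 10.3]
time: 21.1
position: [0.5617, 0.186, 0.2236]
wrist_force: [-6.4, -1.1, 9.1]
time: 21.35
position: [0.5616, 0.186, 0.2235]
wrist_force: [-6.4, -1.5, 9.8]
```

View pics/c7.png

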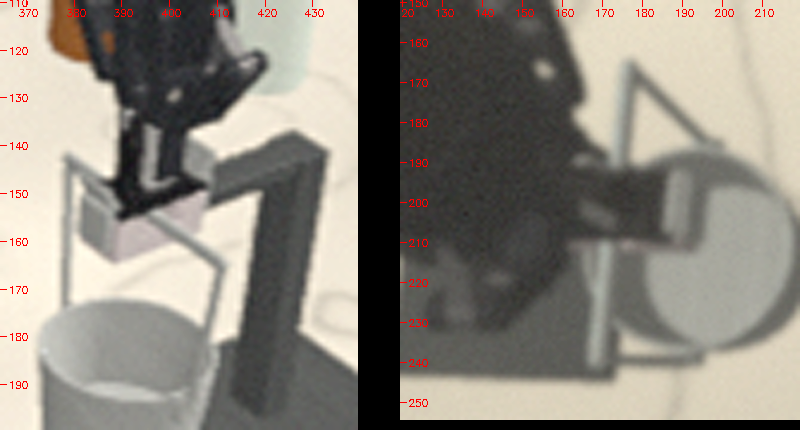

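The cover sits on the hook's flat top (flange about (390–408,148–155) in the scene view), between the closed clips and over the bar. The pail hangs free, and the push is steady at about 10 N.

```bash
python3 -c "
from cell import bot, job, grab_frame, camera_info
print(job.hand_in())"
```

```text
the job is handed in; nothing more can be done
None
```

I handed the job in at about 21 s: the pail hangs free in the notch, and the cover is snapped home and still pressed down at about 10 N. The jars and block were not touched, but the judge's verdict was not reported back.

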